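# Hang a shelf bracket on the pottery drying rack

## Task

Take the blue shelf bracket off its wooden cradle, hook its two tabs into the two slots of the drying-rack upright, and push it down until the spring catch snaps over its lower bar and it sits fully home; then let go. Go gently against the thin slotted strip, feeling for the slots rather than forcing, and leave the pots and the other things where they stand.

Things in the scene. Friction and masses are not known exactly. Their poses are not given: they have to be found in the camera images.
- bracket: Blue metal shelf bracket, 0.26-0.38 kg. Origin: middle of the lower edge of its back face; x points out of the back face (as the tabs do), z up, arm to -x. Back plate x -5..0, 36 wide in y, z 0..104, with a window 22 wide at z 6..22 for the catch, leaving a bar 6 high below. Arm: hollow rail 30 wide in y, z 62..82, x -125..-5; a strut 8 wide slopes beneath it. Starts upright in the cradle.
- bracket_grip (a point): Middle of the rail, at x -65, z 72 of the bracket, near its centre of mass: the best place to grip it, fingers closing along the bracket's y.
- bracket_back (a point): On the bracket's back face, at y 0, z 65 of the bracket. Home: 0 in x and 115 in z of the stand.
- bracket_tabs (a point): End of the upper tab, at x 11.5, y 0, z 94 of the bracket. Two steel tabs, 5 thick in y, stand one above the other on the back face: necks 12 high at z 38..50 and 88..100, reaching to x 11.5; at their ends (x 6.5..11.5) lips hang 14 lower, to z 24 and 74.
- cradle: Fixed wooden cradle holding the bracket at the start, axes as the bracket's; origin on the table below the bracket's origin. Board 190 x 80 x 12 with a groove 10 deep round the foot of the back plate, and a forked post under the arm's tip (cheeks 8 above the rail's underside). The bracket lifts straight up out of it; 20 mm clears.
- stand: Drying-rack upright, fixed. Origin on the table, midway between its green posts (y -55, +55; top 186 high), in the plane of the front face of its slotted aluminium strip (70 wide, x 0..4, open behind). Front looks to -x, z up. Base 150 x 170 x 10. The strip is thin: pushing it with over 45 N bends it. Axes of the hung bracket are parallel to these; home, its origin is at x 0, z 50.
- slots (a point): Nominal middle between the two slots, at x 0, y 0, z 130 of the stand. Slots 8 wide, upright, one above the other at z 88..122 and 138..172. The strip has side play: the slots' true centre line lies up to 9 mm either side of this point in the stand's y. That shift is not measured; find it by eye or feel. The strip is stuck there and will not slide.
- hook_in (a point): At x 0, y 0, z 69 of the stand: where the bracket's origin is (but for the strip's side shift) when its tabs are fully in and its back plate lies on the strip, before pushing down. Heights within 3 mm of it enter. From here it goes down 19 until the necks rest on the slots' lower ends.
- catch_nose (a point): Nominal tip of the red spring catch on the strip, 14 wide, at x -4.5, y 0, z 60 of the stand; it shifts with the strip. Its upper slope begins at z 66. Going down, the bracket's lower bar must be pushed past it with about 7 N; its own weight is not enough; the catch then snaps into the window and holds the bracket down.
- bowl: Unfired clay bowl, 110 across, 55 high; origin under its centre. Bystander.
- cup: Small unfired clay cup, 52 across, 55 high, standing on the rear of the stand's base; origin under its centre. Bystander.
- cone: White plaster cone mould, 120 across, 190 high; origin under its centre. Bystander.
- glaze: Amber glass glaze jar, 64 across, 90 high; origin under its centre. Bystander.
- teabowl: Reddish clay tea bowl, 90 across, 65 high; origin under its centre. Bystander.
- brush: Flat brush lying on the table, wooden handle. Bystander.
There are look-alikes about, which are no part of the job. Several things have the shape of the bracket; the one meant has the colours described above.

How it is judged:
By the outcome, as a careful person would: the job done as asked, in the order asked, and still so for the second after the job is handed in, with the robot touching nothing.
It also fails if it takes over 61 s, if anything falls off the work surface, if the arm or the gripper's body presses on something with over 40 N, if the wrist force passes 120 N, or if a joint passes its speed limit or range.

## Robot

A 6-joint arm with a two-finger parallel gripper is mounted at the origin on the work surface. World frame = base frame: x ahead of the robot, y to its left, z up, the work surface at z = 0. Lengths are in m, angles in rad, forces in N, time in s.
With the tool pointing down it reaches from about 0.3 to 0.875 m from the base axis. Payload 6.4 kg.
Tool frame: the origin (TCP) lies at the very end of the fingers, on their centre line; the grasp point (between the pads) lies 19 mm behind it; x points along the fingers, y is the direction in which the jaws open and shut, and the axes are right-handed (so a half turn about x gives the same grasp; the last joint's range is limited). The gripper opens to 85 mm and grips with 20 to 120 N. Pads are 22 mm wide; open, the fingers measure 114 mm over their backs; the gripper's body (76 mm by 85 mm) begins 54 mm behind the grasp point. The pads swing forward as they close: fully open they stand 13 mm farther back than shut.
Start: joints at [1.043, 0.181, 1.607, -0, 1.354, -0.206], TCP at [0.182, 0.546, 0.231] pointing down, gripper open.
Joint ranges: [-2.99, 2.99], [-0.89, 2.07], [0.3, 2.58], [-1.14, 4.28], [0, 2.63], [-3.12, 3.12]. Speed limits (rad/s): [2.57, 2.57, 3.01, 3.14, 3.14, 3.14].

## Interface

Orientations are given as a unit quaternion [w, x, y, z].
In Python, from bench import status, optics, hand_in gives the robot as it stands. The module is installed in compiled form; this text tells all that it offers.
- The arm moves only by the shell command python3 -m jog 'ROWS'. ROWS is JSON, one flat list of numbers, 5 for each row, row after row: the shift along the tool's x, y, z in mm, then the turn about the tool's x in degrees, then the opening in per cent of the stroke, from 0 (shut) to 100 (fully open). In form: [tx, ty, tz, yaw, gripper, tx, ty, tz, yaw, gripper, ...]. A call has exactly 5 rows; each row is the pose to reach, as a shift and turn from the pose commanded when the call began, along the tool's axes at that moment; what a row does not reach only later rows make up. A row lasts 1/10 s, in which the tool goes at most 50 mm and 8.59 degrees, less where a joint would pass 70% of its speed; a pose out of reach is approached as far as the arm can. A call with a gripper value outside its range is refused whole. The fingers move at their own pace and stop on an object; the grip force is fixed at half the most. Time passes only in rows, so rows that repeat a pose let the fingers close, or fill a call up. It gives the time, the measured TCP pose, the force and the opening at its end, in the units of the state.
- status.get_obs(): the state, without advancing time (a new reading comes with each control period).
- optics.camera(name): name is "side" or "top"; returns the picture (420x560x3 uint8, red, green, blue); there is no depth.
- optics.get_calibration(name): a dict with "vertical_fov" (degrees; the focal length in pixels is half the picture's height over the tangent of half this angle, whatever the lens; pixels are square), "cx", "cy" (the principal point, pixels), "k1" (the pictures are not rectified: a ray, as slopes to the right and down, at radius r is drawn at 1 + k1 r^2 times it, then the intrinsics apply), "extrinsics" (4x4, takes a point from camera to world coordinates). Camera axes: x right, y up, looking along -z (the intrinsics and any distortion apply to the point x, -y, -z); pixel columns grow to the right and rows downward; lengths in m; the calibration is good to about 2 mm. A picture is of the moment at which its call begins. get_calibration takes no time and is no camera call.
- hand_in(): hands the job in, once; it reports no verdict.
The state is a dict: "time_s": time; "q": joint angles; "dq": joint speeds; "joint_efforts": joint torques, N m; "eef_pos": TCP position; "eef_rot": TCP orientation; "wrist_force": force on the tool from outside, world axes, zero at the start; "torque": the same for the moment, N m; "opening": opening from 0.0 (shut) to 1.0 (fully open).
Only numpy, scipy, OpenCV 4.12 (cv2) and the standard library are available. Lean on these libraries where they do the work, as an engineer would, in place of code of your own. Each camera call takes 0.05 s, during which the arm holds its last target. There are 200 camera calls.

## Working session

There is one attempt and no reset: what is moved stays moved. The work goes in short steps, Python scripts to look and compute and a shell command to move; the robot and the scene stay as the last step left them, time stands still between calls to the robot, and variables do not carry over. Pictures are saved under pics/ and viewed, on a budget of 10 in all, crops included, one or two more only if the job needs it, and the job is handed in when it is done.

```bash
mkdir -p pics && python3 - <<'E'
from bench import status, optics
import cv2,numpy as np
print(status.get_obs())
for n in("side","top"):
    im=optics.camera(n); cv2.imwrite(f"pics/{n}0.png",im[:,:,::-1]); print(n,optics.get_calibration(n))
E
```

```text
{'time_s': 0.0, 'q': array([ 1.04270690e+00,  1.81555657e-01,  1.60796837e+00,  9.92769990e-06,
        1.35378634e+00, -2.06281626e-01]), 'dq': array([-0.00082089, -0.00040632, -0.00016732,  0.00084417, -0.00090349,
       -0.00025589]), 'joint_efforts': array([ 4.59475796e-04, -4.44884670e+01, -3.51328254e+01, -2.27304186e-04,
        9.06517671e-03, -1.73481948e-05]), 'eef_pos': array([0.18156027, 0.54502558, 0.23039508]), 'eef_rot': array([ 0.6977514 ,  0.11272105,  0.69819383, -0.11385222]), 'wrist_force': array([0.56296178, 0.16441961, 0.29840811]), 'torque': array([ 0.00571387,  0.0121425 , -0.01912271]), 'opening': 1.0018311458281572}
side {'vertical_fov': 43.11220091028183, 'cx': 285.57757825226616, 'cy': 210.39347971680942, 'k1': -0.2010455264234278, 'extrinsics': array([[ 0.74731924,  0.48966024, -0.44916234, -0.25081276],
       [-0.66444318,  0.54520063, -0.51114727, -0.80701535],
       [-0.0054049 ,  0.68043304,  0.73279033,  1.28071457],
       [ 0.        ,  0.        ,  0.        ,  1.        ]])}
top {'vertical_fov': 49.4363727763589, 'cx': 274.003648725124, 'cy': 203.3568608245826, 'k1': 0.03660735875616385, 'extrinsics': array([[-2.37476055e-02,  9.96885134e-01, -7.52069218e-02,
         3.64016881e-01],
       [-9.99717528e-01, -2.37522903e-02,  8.32268693e-04,
         1.13358533e-02],
       [-9.56660354e-04,  7.52054424e-02,  9.97167602e-01,
         1.40771169e+00],
       [ 0.00000000e+00,  0.00000000e+00,  0.00000000e+00,
         1.00000000e+00]])}
```

View pics/side0.png

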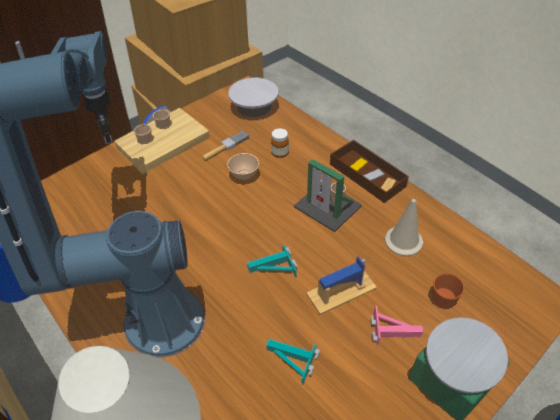

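View pics/top0.png

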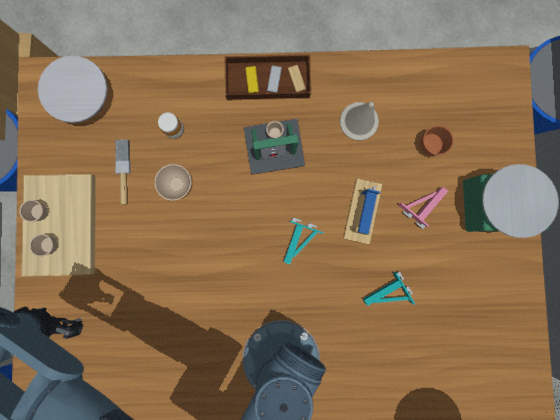

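The candidates by pixel, side then top view:
- **Blue on a wooden cradle:** (343,277) and (368,212).
- **Teal, lying flat:** (272,262) and (300,240), plus (293,355) and (388,290).
- **Pink, lying flat:** (397,327) and (424,206).

Only the blue one stands upright in a wooden cradle, so it fits the description. I'll confirm it in an enlarged crop together with the stand.

```bash
cat > h.py <<'E'
import numpy as np,cv2
from bench import status,optics
C={n:optics.get_calibration(n) for n in("side","top")}
def ray(n,u,v):
    c=C[n];f=210/np.tan(np.radians(c["vertical_fov"])/2)
    K=np.array([[f,0,c["cx"]],[0,f,c["cy"]],[0,0,1]])
    p=cv2.undistortPoints(np.array([[[u,v]]],float),K,np.array([c["k1"],0,0,0.]))[0,0]
    E=c["extrinsics"];d=E[:3,:3]@np.array([p[0],-p[1],-1]);return E[:3,3],d/np.linalg.norm(d)
def plane(n,u,v,z):
    o,d=ray(n,u,v);return o+d*(z-o[2])/d[2]
def tri(a,b):
    (o1,d1),(o2,d2)=ray("side",*a),ray("top",*b)
    s=np.linalg.lstsq(np.c_[d1,-d2],o2-o1,rcond=None)[0]
    p,q=o1+s[0]*d1,o2+s[1]*d2;return (p+q)/2,np.linalg.norm(p-q)
def proj(n,P):
    c=C[n];f=210/np.tan(np.radians(c["vertical_fov"])/2);E=c["extrinsics"]
    q=E[:3,:3].T@(np.asarray(P,float)-E[:3,3]);x,y=q[0]/-q[2],-q[1]/-q[2];k=1+c["k1"]*(x*x+y*y)
    return np.array([f*x*k+c["cx"],f*y*k+c["cy"]])
def crop(im,u0,v0,w,h,s): return cv2.resize(im[v0:v0+h,u0:u0+w],None,fx=s,fy=s,interpolation=cv2.INTER_CUBIC)
E
python3 - <<'E'
import cv2,numpy as np
from h import crop
s=cv2.imread("pics/side0.png");t=cv2.imread("pics/top0.png")
m=np.vstack([np.hstack([crop(s,300,250,80,60,5),crop(t,335,170,80,60,5)]),np.hstack([crop(s,290,155,80,60,5),crop(t,235,115,80,60,5)])])
cv2.imwrite("pics/crops.png",m)
E
```

```text
(no output)
```

View pics/crops.png

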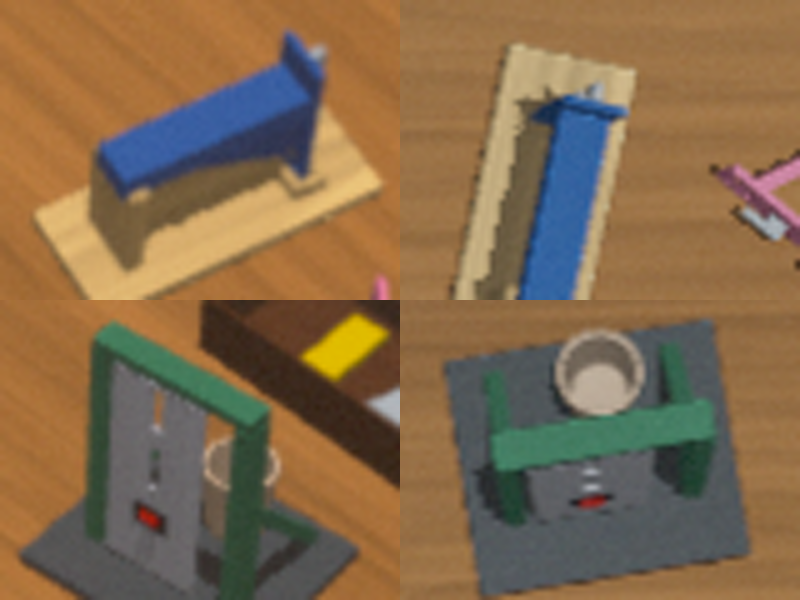

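Crop confirms the blue bracket: upright, silver tabs facing away from the robot. The red catch on the strip is at about side (320,198), top (274,155). Next I measure both.

```bash
cat > m1.py <<'E'
from h import *
s=cv2.imread("pics/side0.png");t=cv2.imread("pics/top0.png")
H={"side":cv2.cvtColor(s,cv2.COLOR_BGR2HSV),"top":cv2.cvtColor(t,cv2.COLOR_BGR2HSV)}
def mask(n,lo,hi,box):
    m=cv2.inRange(H[n],lo,hi);b=np.zeros_like(m);u,v,w,h=box;b[v:v+h,u:u+w]=255;return m&b
# red catch
ct={}
for n,b in(("side",(300,180,40,40)),("top",(260,140,30,25))):
    m=mask(n,(0,150,90),(8,255,255),b)|mask(n,(172,150,90),(180,255,255),b);ys,xs=np.nonzero(m);ct[n]=(xs.mean(),ys.mean());print(n,"red",len(xs),ct[n],xs.min(),xs.max(),ys.min(),ys.max())
print("catch",tri(ct["side"],ct["top"]))
# base
m=mask("top",(0,0,40),(180,70,125),(235,110,80,75));m=m|mask("top",(60,60,40),(90,255,255),(235,110,80,75))
m=cv2.morphologyEx(m,cv2.MORPH_OPEN,np.ones((3,3)));m=cv2.morphologyEx(m,cv2.MORPH_CLOSE,np.ones((9,9)));c=max(cv2.findContours(m,0,2)[0],key=cv2.contourArea);R=cv2.minAreaRect(c)
B=np.array([plane("top",*p,.010) for p in cv2.boxPoints(R)]);print("base",B[:,:2].round(4).tolist(),"ctr",B.mean(0)[:2],"sides",np.linalg.norm(B[1]-B[0]),np.linalg.norm(B[2]-B[1]))
for i in range(2):
    d=B[i+1]-B[i];print(np.degrees(np.arctan2(d[1],d[0])))
# crossbar
g=mask("top",(60,80,100),(90,255,255),(235,110,80,75));g=cv2.morphologyEx(g,cv2.MORPH_OPEN,np.ones((3,5)));c=max(cv2.findContours(g,0,2)[0],key=cv2.contourArea);R=cv2.minAreaRect(c)
G=np.array([plane("top",*p,.186) for p in cv2.boxPoints(R)]);print("bar",R,G[:,:2].round(4).tolist(),"ctr",G.mean(0)[:2],np.linalg.norm(G[1]-G[0]),np.linalg.norm(G[2]-G[1]))
for i in range(2):
    d=G[i+1]-G[i];print(np.degrees(np.arctan2(d[1],d[0])))
# rail
b=mask("top",(100,120,120),(125,255,255),(335,170,80,80));ys,xs=np.nonzero(b);print("blue",xs.min(),xs.max(),ys.min(),ys.max())
L=[];
for v in range(ys.min(),ys.max()+1):
    x=xs[ys==v]
    a,c_=plane("top",x.min()-.5,v,.084),plane("top",x.max()+.5,v,.084);L.append((v,x.min(),x.max(),*(a[:2]),c_[1]))
for l in L[::4]:print(np.round(l,4))
# cradle board: z=12
w=mask("top",(12,40,150),(28,130,255),(340,175,50,75));w=cv2.morphologyEx(w|mask("top",(100,80,40),(125,255,255),(340,175,50,75)),cv2.MORPH_CLOSE,np.ones((9,9)));c=max(cv2.findContours(w,0,2)[0],key=cv2.contourArea);R=cv2.minAreaRect(c)
W=np.array([plane("top",*p,.012) for p in cv2.boxPoints(R)]);print("board",W[:,:2].round(4).tolist(),W.mean(0)[:2],np.linalg.norm(W[1]-W[0]),np.linalg.norm(W[2]-W[1]))
for i in range(2):
    d=W[i+1]-W[i];print(np.degrees(np.arctan2(d[1],d[0])))
E
python3 m1.py
```

```text
side red 10 (np.float64(319.5), np.float64(198.0)) 318 321 197 199
top red 6 (np.float64(273.1666666666667), np.float64(154.83333333333334)) 271 275 154 155
catch (array([0.61029957, 0.00904112, 0.06519881]), np.float64(0.0007418114250952877))
base [[0.7101, 0.1002], [0.7333, -0.0677], [0.5851, -0.0869], [0.5622, 0.0798]] ctr [0.64768357 0.00633299] sides 0.16944540712628 0.1494784281559662
-82.15130886935262
-172.59317969638593
bar ((275.1756286621094, 141.55406188964844), (7.726752281188965, 44.880924224853516), 80.53767395019531) [[0.6259, 0.0649], [0.6433, -0.0557], [0.6223, -0.0586], [0.6049, 0.0619]] ctr [0.62408808 0.00312085] 0.12179105033689695 0.021201426246865267
-81.79681292501725
-172.19937450101352
blue 359 379 189 233
[ 1.890e+02  3.680e+02  3.690e+02  4.993e-01 -2.629e-01 -2.687e-01]
[ 1.930e+02  3.670e+02  3.740e+02  4.877e-01 -2.596e-01 -2.828e-01]
[ 1.970e+02  3.660e+02  3.750e+02  4.760e-01 -2.562e-01 -2.852e-01]
[ 2.010e+02  3.650e+02  3.740e+02  4.645e-01 -2.529e-01 -2.818e-01]
[ 2.050e+02  3.640e+02  3.730e+02  4.529e-01 -2.495e-01 -2.785e-01]
[ 2.090e+02  3.630e+02  3.720e+02  4.413e-01 -2.462e-01 -2.751e-01]
[ 2.130e+02  3.620e+02  3.720e+02  4.298e-01 -2.428e-01 -2.746e-01]
[ 2.170e+02  3.620e+02  3.710e+02  4.182e-01 -2.424e-01 -2.713e-01]
[ 2.210e+02  3.610e+02  3.700e+02  4.066e-01 -2.391e-01 -2.679e-01]
[ 2.250e+02  3.600e+02  3.690e+02  3.951e-01 -2.357e-01 -2.646e-01]
[ 2.290e+02  3.590e+02  3.680e+02  3.836e-01 -2.324e-01 -2.612e-01]
[ 2.330e+02  3.650e+02  3.670e+02  3.717e-01 -2.492e-01 -2.579e-01]
board [[0.3568, -0.194], [0.5443, -0.2468], [0.5158, -0.3506], [0.329, -0.2968]] [ 0.43645778 -0.27203921] 0.19479251733972694 0.10759124278132079
-15.740969703788416
-105.35550635814148
```

```bash
cat > go.py <<'E'
# python3 go.py x y z yawdeg : rows needed (tool axes) to bring TCP to x,y,z (mm) with tool y along world angle yaw (mod 180)
import sys;from h import *
from scipy.spatial.transform import Rotation as R
o=status.get_obs();M=R.from_quat(np.roll(o["eef_rot"],-1)).as_matrix()
print("t",round(o["time_s"],2),"pos",(o["eef_pos"]*1e3).round(1),"F",o["wrist_force"].round(1),"T",o["torque"].round(2),"open",round(o["opening"],3),"q",o["q"].round(2))
a=np.degrees(np.arctan2(M[1,1],M[0,1]));print("tool x",M[:,0].round(4),"y",M[:,1].round(4),"z",M[:,2].round(4),"yangle",a.round(2))
if len(sys.argv)>4:
    x,y,z,w=map(float,sys.argv[1:5]);d=M.T@(np.array([x,y,z])-o["eef_pos"]*1e3)
    dy=(w-a+90)%180-90
    print("rows: t",d.round(1),"yaw",(-dy).round(2),"or",(-dy-np.sign(-dy)*180).round(2))
E
python3 go.py 480 150 200 75.2
python3 - <<'E'
from h import *
print(proj("top",[.3745,-.245,.084]),proj("side",[.3745,-.245,.084]))
t=cv2.imread("pics/top0.png");h=cv2.cvtColor(t,cv2.COLOR_BGR2HSV)
for v in range(186,196): print(v,[tuple(int(k) for k in h[v,u]) for u in range(366,380,2)])
for v in range(226,238): print(v,[tuple(int(k) for k in h[v,u]) for u in range(359,369,2)])
E
```

```text
t 0.1 pos [181.6 545.  230.5] F [-0.1  0.1 -0.4] T [ 0.01 -0.04 -0.05] open 1.002 q [ 1.04  0.18  1.61  0.    1.35 -0.21]
tool x [-8.0e-04 -1.4e-03 -1.0e+00] y [ 0.3162  0.9487 -0.0016] z [ 9.487e-01 -3.162e-01 -3.000e-04] yangle 71.56
rows: t [  30.8 -280.3  408.1] yaw -3.64 or 176.36
[362.99109619 232.06853314] [322.31178047 284.22208672]
186 [(20, 89, 195), (20, 92, 182), (20, 91, 180), (20, 87, 184), (20, 40, 166), (20, 92, 185), (20, 86, 205)]
187 [(20, 86, 198), (20, 90, 179), (20, 83, 178), (19, 67, 140), (106, 17, 168), (20, 90, 187), (20, 85, 206)]
188 [(20, 83, 190), (19, 76, 168), (20, 26, 149), (20, 14, 108), (105, 9, 177), (20, 87, 187), (20, 86, 204)]
189 [(17, 63, 105), (108, 172, 132), (108, 100, 158), (107, 43, 138), (105, 17, 175), (19, 82, 187), (20, 85, 205)]
190 [(109, 182, 73), (107, 172, 132), (107, 168, 155), (107, 169, 157), (107, 108, 160), (16, 44, 164), (19, 73, 196)]
191 [(108, 179, 81), (107, 169, 101), (108, 185, 105), (107, 172, 135), (107, 171, 152), (107, 171, 154), (108, 98, 153)]
192 [(107, 168, 85), (107, 173, 155), (106, 180, 125), (108, 186, 103
[... 749 characters left out ...]
 171, 164), (107, 187, 158)]
230 [(107, 172, 135), (107, 170, 162), (107, 165, 165), (107, 177, 161), (107, 176, 159)]
231 [(106, 186, 141), (106, 175, 162), (107, 171, 161), (107, 179, 158), (107, 170, 159)]
232 [(113, 52, 88), (108, 161, 149), (107, 172, 156), (107, 173, 158), (107, 166, 161)]
233 [(19, 93, 148), (20, 83, 104), (112, 43, 89), (109, 148, 143), (107, 159, 157)]
234 [(20, 91, 185), (20, 92, 181), (20, 95, 161), (20, 99, 126), (21, 41, 117)]
235 [(20, 90, 187), (20, 92, 189), (20, 85, 191), (20, 89, 194), (20, 88, 197)]
236 [(21, 91, 187), (20, 91, 188), (20, 88, 192), (20, 90, 192), (20, 87, 199)]
237 [(20, 90, 187), (20, 91, 187), (20, 89, 191), (20, 89, 191), (21, 87, 196)]
```

```bash
python3 -m jog '[2,-28,40,0,100, 4,-56,80,0,100, 6,-84,120,0,100, 8,-112,160,0,100, 10,-140,200,0,100]' && python3 -m jog '[2,-28,40,0,100, 4,-56,80,0,100, 6,-84,120,0,100, 8,-112,160,0,100, 10,-140,200,0,100]' && python3 - <<'E'
from h import *
a=plane("top",363.7,232.7,.084);b=plane("top",371.3,189.7,.106);d=b-a
print(a,b,np.hypot(d[0],d[1]),np.degrees(np.arctan2(d[1],d[0])))
u=d[:2]/np.hypot(*d[:2]);print("grip from tip",a[:2]+u*.06,"from back",b[:2]-u*.065)
E
python3 go.py 432 -261 160 75
```

```text
time_s: 0.6
eef_pos: [0.3278, 0.3477, 0.221]
eef_rot: [0.698, 0.113, 0.698, -0.113]
wrist_force: [1.4, 0.5, 0.3]
opening: 0.999
time_s: 1.1
eef_pos: [0.4734, 0.1515, 0.211]
eef_rot: [0.698, 0.113, 0.698, -0.113]
wrist_force: [0.7, 0.3, -0.3]
opening: 1.003
[ 0.372633   -0.24697117  0.084     ] [ 0.49475217 -0.26912055  0.106     ] 0.12411159765418762 -10.280269777302195
grip from tip [ 0.43166979 -0.25767897] from back [ 0.43079565 -0.25752043]
t 1.1 pos [473.4 151.5 211. ] F [ 0.7  0.3 -0.3] T [ 0.02  0.05 -0.01] open 1.003 q [ 0.07  0.02  1.82  0.    1.3  -1.18]
tool x [-2.e-04  1.e-04 -1.e+00] y [3.164e-01 9.486e-01 1.000e-04] z [ 9.486e-01 -3.164e-01 -2.000e-04] yangle 71.55
rows: t [  51.  -404.4   91.3] yaw -3.45 or 176.55
```

```bash
python3 -m jog '[6,-44,9,0,100, 12,-88,19,0,100, 18,-132,29,0,100, 24,-176,39,0,100, 30,-210,46,0,100]' && python3 -m jog '[5,-44,10,0,100, 10,-88,20,0,100, 15,-132,30,0,100, 20,-176,40,-2,100, 21,-194,45,-3.45,100]' && python3 go.py 431 -260.5 55 75.2 && python3 - <<'E'
from h import *
s=optics.camera("side")[:,:,::-1];t=optics.camera("top")[:,:,::-1]
cv2.imwrite("pics/pre.png",np.hstack([crop(s,270,180,100,130,4),crop(t,325,160,100,130,4)]))
E
```

```text
time_s: 1.6
eef_pos: [0.4493, -0.0626, 0.1809]
eef_rot: [0.698, 0.114, 0.698, -0.114]
wrist_force: [0.9, 0.6, 0.5]
opening: 1.0
time_s: 2.1
eef_pos: [0.4302, -0.262, 0.1596]
eef_rot: [0.701, 0.093, 0.701, -0.093]
wrist_force: [-0.5, 0.5, -0.4]
opening: 1.001
t 2.1 pos [ 430.2 -262.   159.6] F [-0.5  0.5 -0.4] T [-0.   -0.05 -0.03] open 1.001 q [-0.78  0.1   1.85 -0.    1.19 -2.09]
tool x [-8.e-04 -3.e-04 -1.e+00] y [ 2.603e-01  9.655e-01 -5.000e-04] z [ 9.655e-01 -2.603e-01 -7.000e-04] yangle 74.91
rows: t [104.6   1.7   0.5] yaw -0.29 or 179.71
```

View pics/pre.png

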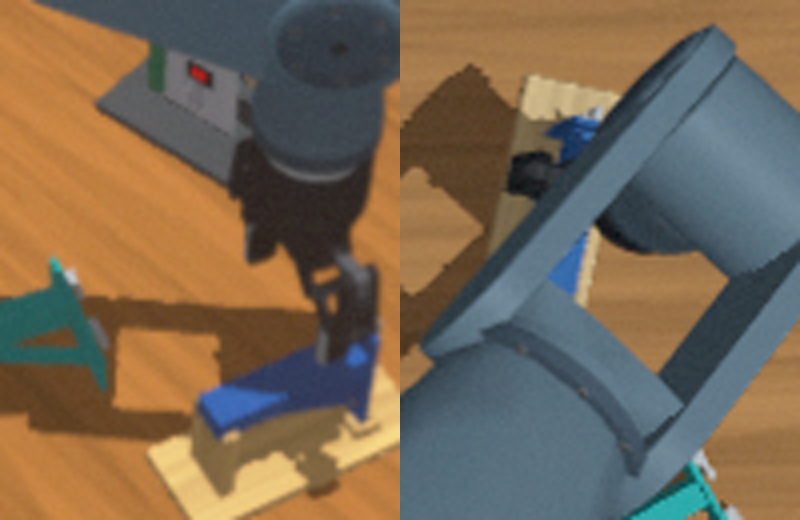

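The fingers straddle the rail in the side view (left finger near crop (260,240), right near (335,340)). Going down.

```bash
python3 -m jog '[15,1.5,0.5,0,100, 30,1.5,0.5,0,100, 45,1.5,0.5,0,100, 60,1.5,0.5,0,100, 70,1.5,0.5,0,100]' && python3 -m jog '[10,0,0,0,100, 20,0,0,0,100, 30,0,0,0,100, 34,0,0,0,100, 34,0,0,0,100]' && python3 go.py 431 -260.5 55 75.2
```

```text
time_s: 2.7
eef_pos: [0.4318, -0.2556, 0.0891]
eef_rot: [0.701, 0.092, 0.702, -0.091]
wrist_force: [0.6, -0.3, -0.2]
opening: 0.999
time_s: 3.2
eef_pos: [0.4318, -0.257, 0.0556]
eef_rot: [0.701, 0.093, 0.701, -0.092]
wrist_force: [0.7, 0.3, 0.6]
opening: 1.001
t 3.2 pos [ 431.8 -257.    55.6] F [0.7 0.3 0.6] T [ 0.01 -0.01 -0.02] open 1.001 q [-0.77  0.26  1.91 -0.    0.97 -2.08]
tool x [-9.e-04  9.e-04 -1.e+00] y [2.587e-01 9.660e-01 6.000e-04] z [ 0.966  -0.2587 -0.0011] yangle 75.01
rows: t [ 0.6 -3.6  0.1] yaw -0.19 or 179.81
```

```bash
python3 -m jog '[0,-3.5,0,0,100, 0,-3.5,0,0,70, 0,-3.5,0,0,40, 0,-3.5,0,0,0, 0,-3.5,0,0,0]' && python3 -m jog '[0,0,0,0,0, 0,0,0,0,0, 0,0,0,0,0, 0,0,0,0,0, 0,0,0,0,0]' && python3 go.py 431 -260.5 55 75.2
```

```text
time_s: 3.7
eef_pos: [0.4314, -0.2608, 0.0566]
eef_rot: [0.701, 0.092, 0.701, -0.092]
wrist_force: [-2.8, -0.5, 5.0]
opening: 0.345
time_s: 4.2
eef_pos: [0.4314, -0.2609, 0.0566]
eef_rot: [0.701, 0.092, 0.701, -0.092]
wrist_force: [-1.9, 0.2, 4.8]
opening: 0.345
t 4.2 pos [ 431.4 -260.9   56.6] F [-1.9  0.2  4.8] T [ 0.04  0.19 -0.07] open 0.345 q [-0.78  0.26  1.91 -0.    0.97 -2.09]
tool x [ 3.e-04 -4.e-04 -1.e+00] y [ 2.586e-01  9.660e-01 -3.000e-04] z [ 9.660e-01 -2.586e-01  4.000e-04] yangle 75.01
rows: t [ 1.6  0.3 -0.5] yaw -0.19 or 179.81
```

```bash
python3 -m jog '[-8,0,0,0,0, -16,0,0,0,0, -24,0,0,0,0, -34,0,0,0,0, -44,0,0,0,0]' && python3 -m jog '[-20,0,0,0,0, -50,0,0,0,0, -80,0,0,0,0, -100,0,0,0,0, -100,0,0,0,0]' && python3 go.py 430 -260 250 75
```

```text
time_s: 4.7
eef_pos: [0.4313, -0.2607, 0.1012]
eef_rot: [0.701, 0.092, 0.701, -0.092]
wrist_force: [0.6, -0.9, -3.5]
opening: 0.346
time_s: 5.2
eef_pos: [0.433, -0.2623, 0.2043]
eef_rot: [0.703, 0.091, 0.699, -0.094]
wrist_force: [0.4, 0.1, -3.5]
opening: 0.343
t 5.2 pos [ 433.  -262.3  204.3] F [ 0.4  0.1 -3.5] T [ 0.01  0.01 -0.04] open 0.343 q [-0.78  0.05  1.81  0.    1.28 -2.09]
tool x [ 0.0053 -0.0052 -1.    ] y [ 0.2585  0.966  -0.0036] z [ 0.966  -0.2584  0.0065] yangle 75.02
rows: t [-45.7   1.3  -3.2] yaw 0.02 or -179.98
```

```bash
python3 -m jog '[0,35,0,0,0, 0,75,0,0,0, 0,115,0,0,0, 0,155,2,0,0, 0,190,4,0,0]' && python3 -m jog '[10,25,0,-4,0, 20,50,0,-10,0, 30,70,0,-17,0, 40,79,0,-22.9,0, 50,79,0,-22.9,0]' && python3 -m jog '[0,0,0,0,0, 0,0,0,0,0, 0,0,0,0,0, 0,0,0,0,0, 0,0,0,0,0]' && python3 go.py 511.5 -4.8 124 97.9 && python3 - <<'E'
from h import *
s=optics.camera("side")[:,:,::-1];t=optics.camera("top")[:,:,::-1]
cv2.imwrite("pics/s1.png",s);cv2.imwrite("pics/t1.png",t)
cv2.imwrite("pics/near.png",np.hstack([crop(s,270,140,100,130,4),crop(t,225,100,100,130,4)]))
E
```

```text
time_s: 5.7
eef_pos: [0.4837, -0.0761, 0.199]
eef_rot: [0.7, 0.092, 0.702, -0.092]
wrist_force: [0.7, -0.1, -3.3]
opening: 0.339
time_s: 6.2
eef_pos: [0.504, -0.0005, 0.1486]
eef_rot: [0.705, -0.05, 0.706, 0.05]
wrist_force: [-0.6, 0.7, -2.9]
opening: 0.342
time_s: 6.7
eef_pos: [0.505, -0.0024, 0.1508]
eef_rot: [0.706, -0.049, 0.705, 0.048]
wrist_force: [0.5, -0.3, -3.4]
opening: 0.343
t 6.7 pos [505.   -2.4 150.8] F [ 0.5 -0.3 -3.4] T [-0.04  0.01 -0.03] open 0.343 q [-0.24  0.11  1.86 -0.    1.17 -1.95]
tool x [ 9.e-04 -3.e-04 -1.e+00] y [-1.366e-01  9.906e-01 -4.000e-04] z [9.906e-01 1.366e-01 9.000e-04] yangle 97.85
rows: t [26.8 -3.3  6.1] yaw -0.05 or 179.95
```

View pics/near.png

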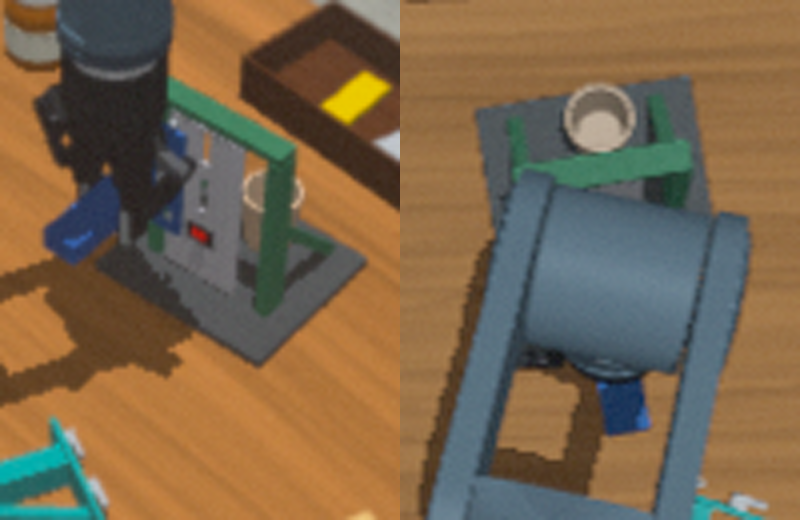

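```bash
cat > m2.py <<'E'
from h import *
a=np.radians(7.85);U=np.array([np.cos(a),np.sin(a)]);W=np.array([-U[1],U[0]])
o=status.get_obs();p=o["eef_pos"];uo=p[:2]@U+.065;wo=p[:2]@W;zo=p[2]-.0546
print("bracket origin u,w,z",uo,wo,zo)
def P(u,w,z): return [*(u*U+w*W),z]
for nm,(x,y,z) in dict(backR0=(0,-18,0),backR104=(0,-18,104),backL104=(0,18,104),frontR0=(-5,-18,0),tipR82=(-125,-15,82),tipL82=(-125,15,82),tipR62=(-125,-15,62),lip=(11.5,0,74),tabtop=(11.5,0,100)).items():
    print(nm,proj("side",P(uo+x/1e3,wo+y/1e3,zo+z/1e3)).round(1))
for y in(0,7.5):
    for nm,z in dict(slotU172=172,slotU138=138,slotL122=122,slotL88=88,cat66=66).items(): print(nm,y,proj("side",P(.611,-.0826+y/1e3,z/1e3)).round(1))
s=optics.camera("side")[:,:,::-1]
u0,v0=285,155;c=crop(s,u0,v0,70,60,11);
for i in range(0,70,10): cv2.putText(c,str(u0+i),(i*11,10),0,.35,(255,255,255)); cv2.line(c,(i*11,12),(i*11,18),(255,255,255))
for i in range(0,60,10): cv2.putText(c,str(v0+i),(0,i*11+4),0,.35,(255,255,255))
import sys;cv2.imwrite(sys.argv[1],c)
E
python3 m2.py pics/z1.png
```

```text
bracket origin u,w,z 0.5648315772835513 -0.07107760005201824 0.09601180737445256
backR0 [315.4 200.5]
backR104 [316.6 176.1]
backL104 [307.1 170.7]
frontR0 [314.4 201.4]
tipR82 [288.5 204.2]
tipL82 [280.6 199.3]
tipR62 [288.5 208.9]
lip [313.9 178.7]
tabtop [314.2 172.4]
slotU172 0 [324.  173.9]
slotU138 0 [323.5 181.9]
slotL122 0 [323.2 185.6]
slotL88 0 [322.7 193.3]
cat66 0 [322.4 198.1]
slotU172 7.5 [322.  172.8]
slotU138 7.5 [321.5 180.8]
slotL122 7.5 [321.3 184.5]
slotL88 7.5 [320.9 192.2]
cat66 7.5 [320.6 197.1]
```

View pics/z1.png

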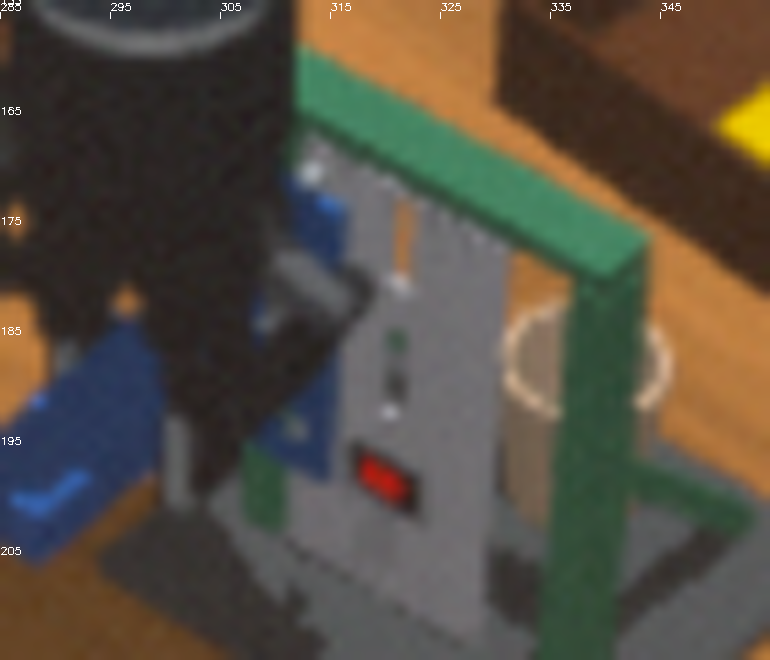

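The plate sits about 2.4 px higher in the image than I predicted, while the slots match. So the cradle held the bracket's origin at z≈12 (the groove stands on the board), not 2. The TCP is therefore about 44.6 above the bracket's origin, and hooking in needs TCP z≈113.6. Slot line: the shift is about +7.5.

```bash
python3 -m jog '[10,-2,0,0,0, 20,-4,4,0,0, 30,-4.3,10,0,0, 36.5,-4.3,15,0,0, 36.5,-4.3,20,0,0]' && python3 -m jog '[0,0,2,0,0, 0,0,4,0,0, 0,0,4,0,0, 0,0,4,0,0, 0,0,4,0,0]' && python3 go.py 0 0 113.6 97.85 && sed -i 's/-.0546/-.0446/' m2.py && python3 m2.py pics/z2.png
```

```text
time_s: 7.35
eef_pos: [0.5246, -0.0031, 0.112]
eef_rot: [0.704, -0.048, 0.706, 0.049]
wrist_force: [-0.2, -1.0, -2.9]
opening: 0.34
time_s: 7.85
eef_pos: [0.5291, -0.0029, 0.114]
eef_rot: [0.706, -0.049, 0.705, 0.049]
wrist_force: [-0.0, -0.6, -2.7]
opening: 0.35
t 7.85 pos [529.1  -2.9 114. ] F [-0.  -0.6 -2.7] T [-0.01  0.02 -0.  ] open 0.35 q [-0.23  0.22  1.82 -0.    1.1  -1.94]
tool x [ 3.e-04 -1.e-04 -1.e+00] y [-1.377e-01  9.905e-01 -1.000e-04] z [9.905e-01 1.377e-01 3.000e-04] yangle 97.92
rows: t [ 3.000e-01  7.570e+01 -5.236e+02] yaw 0.07 or -179.93
bracket origin u,w,z 0.5887014641606938 -0.07510278327336625 0.06942920933204541
backR0 [320.8 202.8]
backR104 [322.2 178.9]
backL104 [312.9 173.6]
frontR0 [319.8 203.7]
tipR82 [294.8 206.6]
tipL82 [287.  201.8]
tipR62 [294.8 211.2]
lip [319.5 181.4]
tabtop [319.8 175.3]
slotU172 0 [324.  173.9]
slotU138 0 [323.5 181.9]
slotL122 0 [323.2 185.6]
slotL88 0 [322.7 193.3]
cat66 0 [322.4 198.1]
slotU172 7.5 [322.  172.8]
slotU138 7.5 [321.5 180.8]
slotL122 7.5 [321.3 184.5]
slotL88 7.5 [320.9 192.2]
cat66 7.5 [320.6 197.1]
```

View pics/z2.png

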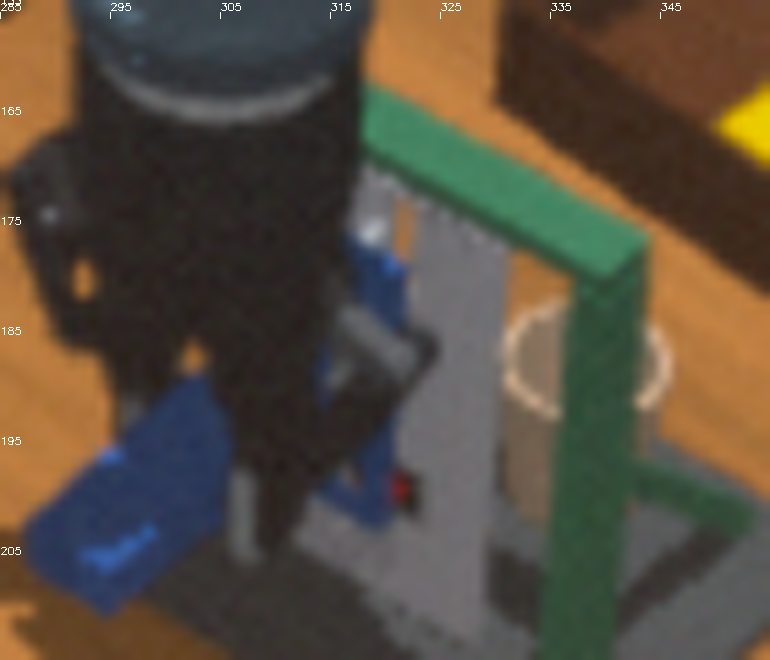

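```bash
python3 -m jog '[0,-0.6,2,0,0, 0,-0.6,4,0,0, 0,-0.6,6,0,0, 0,-0.6,7,0,0, 0,-0.6,8,0,0]' && python3 -m jog '[0,0,0.5,0,0, 0,0,1,0,0, 0,0,1.5,0,0, 0,0,2,0,0, 0,0,2,0,0]' && python3 -m jog '[0,0,0.5,0,0, 0,0,1,0,0, 0,0,1.5,0,0, 0,0,1.5,0,0, 0,0,1.5,0,0]'; python3 go.py 0 0 113.6 97.85
```

```text
time_s: 8.4
eef_pos: [0.5372, -0.0023, 0.1137]
eef_rot: [0.705, -0.049, 0.705, 0.049]
wrist_force: [0.2, 0.2, -4.3]
opening: 0.344
time_s: 8.9
eef_pos: [0.5391, -0.0021, 0.1138]
eef_rot: [0.705, -0.049, 0.705, 0.049]
wrist_force: [0.0, 0.0, -2.9]
opening: 0.345
time_s: 9.4
eef_pos: [0.5406, -0.0019, 0.1138]
eef_rot: [0.705, -0.049, 0.705, 0.049]
wrist_force: [0.1, -0.4, -3.5]
opening: 0.345
t 9.4 pos [540.6  -1.9 113.8] F [ 0.1 -0.4 -3.5] T [-0.    0.1  -0.01] open 0.345 q [-0.22  0.24  1.79 -0.    1.11 -1.93]
tool x [-0. -0. -1.] y [-0.1377  0.9905 -0.    ] z [ 0.9905  0.1377 -0.    ] yangle 97.91
rows: t [ 2.000e-01  7.630e+01 -5.351e+02] yaw 0.06 or -179.94
```

```bash
cat > chk.py <<'E'
import sys,numpy as np;from bench import status
o=status.get_obs();f=o["wrist_force"];l=float(sys.argv[1]);h=np.hypot(f[0],f[1]);print("h",h.round(1));sys.exit(h>l)
E
python3 -m jog '[0,0,0.5,0,0, 0,0,1,0,0, 0,0,1.5,0,0, 0,0,1.5,0,0, 0,0,1.5,0,0]' && python3 chk.py 4 && python3 -m jog '[0,0,0.5,0,0, 0,0,1,0,0, 0,0,1.5,0,0, 0,0,1.5,0,0, 0,0,1.5,0,0]' && python3 chk.py 4 && python3 -m jog '[0,0,0.5,0,0, 0,0,1,0,0, 0,0,1.5,0,0, 0,0,2,0,0, 0,0,2,0,0]' && python3 chk.py 4 && python3 -m jog '[0,0,0.5,0,0, 0,0,1,0,0, 0,0,1.5,0,0, 0,0,2,0,0, 0,0,2,0,0]' ; python3 go.py
```

```text
time_s: 9.9
eef_pos: [0.542, -0.0017, 0.1138]
eef_rot: [0.705, -0.049, 0.705, 0.049]
wrist_force: [-0.2, -0.3, -3.0]
opening: 0.34
h 0.4
t 9.9 pos [542.   -1.7 113.8] F [-0.2 -0.3 -3. ] T [-0.    0.02 -0.02] open 0.34 q [-0.22  0.25  1.79 -0.    1.11 -1.93]
tool x [-1.e-04 -0.e+00 -1.e+00] y [-0.1377  0.9905  0.    ] z [ 9.905e-01  1.377e-01 -1.000e-04] yangle 97.91False
```

```bash
sed -i 's/sys.exit(h>l)/sys.exit(int(h>l))/' chk.py
python3 -m jog '[0,0,0.5,0,0, 0,0,1,0,0, 0,0,1.5,0,0, 0,0,1.5,0,0, 0,0,1.5,0,0]' && python3 chk.py 4 && python3 -m jog '[0,0,0.5,0,0, 0,0,1,0,0, 0,0,1.5,0,0, 0,0,2,0,0, 0,0,2,0,0]' && python3 chk.py 4 && python3 -m jog '[0,0,0.5,0,0, 0,0,1,0,0, 0,0,1.5,0,0, 0,0,2,0,0, 0,0,2,0,0]' ; python3 go.py
```

```text
time_s: 10.4
eef_pos: [0.5435, -0.0015, 0.1138]
eef_rot: [0.705, -0.049, 0.705, 0.049]
wrist_force: [0.5, -0.2, -2.7]
opening: 0.341
h 0.6
time_s: 10.9
eef_pos: [0.5456, -0.0012, 0.1138]
eef_rot: [0.705, -0.049, 0.705, 0.049]
wrist_force: [-0.7, 0.5, -2.4]
opening: 0.339
h 0.8
time_s: 11.4
eef_pos: [0.5476, -0.0009, 0.1138]
eef_rot: [0.705, -0.049, 0.705, 0.049]
wrist_force: [-0.3, 0.3, -3.9]
opening: 0.344
t 11.4 pos [547.6  -0.9 113.8] F [-0.3  0.3 -3.9] T [0.01 0.03 0.02] open 0.344 q [-0.22  0.26  1.77  0.    1.11 -1.93]
tool x [ 1.e-04 -0.e+00 -1.e+00] y [-0.1377  0.9905 -0.    ] z [9.905e-01 1.377e-01 1.000e-04] yangle 97.91
```

No contact with the tab ends about 8 mm past the strip's estimated face, so they look to be in the slots. Feeling on until the plate touches.

```bash
for i in 1; do python3 -m jog '[0,0,0.3,0,0, 0,0,0.6,0,0, 0,0,1,0,0, 0,0,1,0,0, 0,0,1,0,0]' && python3 chk.py 4 && python3 -m jog '[0,0,0.3,0,0, 0,0,0.6,0,0, 0,0,1,0,0, 0,0,1,0,0, 0,0,1,0,0]' && python3 chk.py 4 && python3 -m jog '[0,0,0.3,0,0, 0,0,0.6,0,0, 0,0,1,0,0, 0,0,1,0,0, 0,0,1,0,0]' && python3 chk.py 4 && python3 -m jog '[0,0,0.3,0,0, 0,0,0.6,0,0, 0,0,1,0,0, 0,0,1,0,0, 0,0,1,0,0]'; done ; python3 go.py; python3 m2.py pics/z3.png | head -1
```

```text
time_s: 11.9
eef_pos: [0.5485, -0.0008, 0.1138]
eef_rot: [0.705, -0.049, 0.705, 0.049]
wrist_force: [-0.5, -0.5, -3.7]
opening: 0.349
h 0.7
time_s: 12.4
eef_pos: [0.5493, -0.0007, 0.1137]
eef_rot: [0.705, -0.049, 0.706, 0.049]
wrist_force: [-1.3, 0.5, -3.8]
opening: 0.346
h 1.4
time_s: 12.9
eef_pos: [0.5493, -0.0006, 0.1136]
eef_rot: [0.704, -0.049, 0.706, 0.049]
wrist_force: [-7.3, -1.5, 1.2]
opening: 0.343
h 7.5
t 12.9 pos [549.3  -0.6 113.6] F [-7.3 -1.5  1.2] T [-0.19  0.82 -0.09] open 0.343 q [-0.22  0.26  1.77 -0.    1.12 -1.93]
tool x [-2.7e-03 -1.0e-04 -1.0e+00] y [-1.376e-01  9.905e-01  3.000e-04] z [ 0.9905  0.1376 -0.0027] yangle 97.91
bracket origin u,w,z 0.6090524074588288 -0.07558927682167026 0.06895959063277
```

View pics/z3.png

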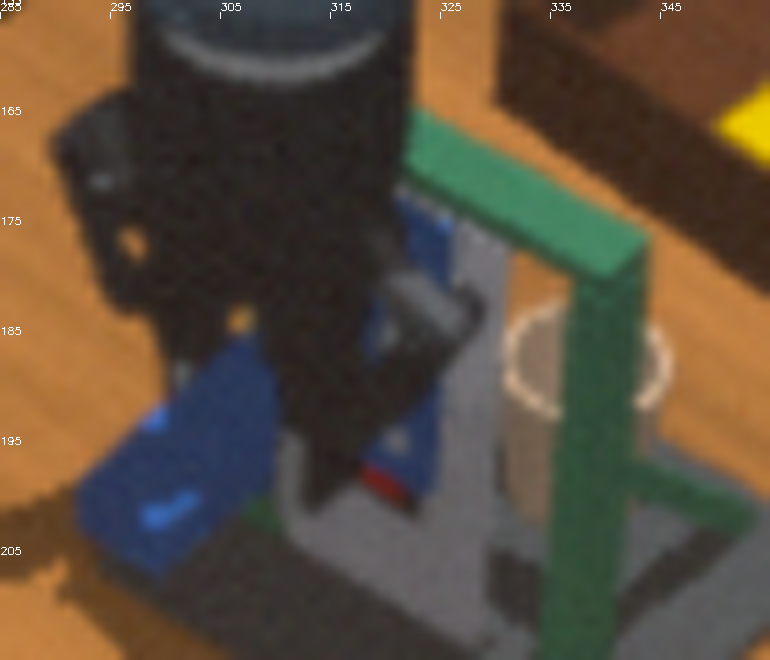

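The plate lies on the strip: its bottom edge is just above the red catch at about (319.5,198.5), with 7 N of contact. I'll ease off slightly, then push down.

```bash
python3 -m jog '[0,0,-0.6,0,0, 0,0,-0.6,0,0, 1,0,-0.6,0,0, 2,0,-0.6,0,0, 3,0,-0.6,0,0]' && python3 chk.py 15 && python3 -m jog '[1,0,0,0,0, 2,0,0,0,0, 3,0,0,0,0, 4,0,0,0,0, 4,0,0,0,0]' && python3 go.py
```

```text
time_s: 13.45
eef_pos: [0.5493, -0.0006, 0.1107]
eef_rot: [0.705, -0.049, 0.706, 0.049]
wrist_force: [-5.5, -0.0, -0.9]
opening: 0.343
h 5.5
time_s: 13.95
eef_pos: [0.5492, -0.0007, 0.107]
eef_rot: [0.705, -0.049, 0.706, 0.049]
wrist_force: [-6.9, -0.5, 2.6]
opening: 0.347
t 13.95 pos [549.2  -0.7 107. ] F [-6.9 -0.5  2.6] T [-0.28  1.1   0.03] open 0.347 q [-0.22  0.27  1.77 -0.    1.1  -1.93]
tool x [-1.7e-03 -3.0e-04 -1.0e+00] y [-1.379e-01  9.904e-01 -1.000e-04] z [ 0.9904  0.1379 -0.0017] yangle 97.93
```

```bash
python3 -m jog '[1,0,-0.2,0,0, 2,0,-0.2,0,0, 3,0,-0.2,0,0, 4,0,-0.2,0,0, 4,0,-0.2,0,0]' && python3 chk.py 18 && python3 -m jog '[1,0,0,0,0, 2,0,0,0,0, 3,0,0,0,0, 4,0,0,0,0, 4,0,0,0,0]' && python3 chk.py 18 && python3 -m jog '[0.5,0,0,0,0, 1,0,0,0,0, 1.5,0,0,0,0, 2,0,0,0,0, 2,0,0,0,0]'; python3 go.py
```

```text
time_s: 14.45
eef_pos: [0.5481, -0.0006, 0.1021]
eef_rot: [0.704, -0.049, 0.707, 0.049]
wrist_force: [-6.6, -1.0, -1.7]
opening: 0.343
h 6.7
time_s: 14.95
eef_pos: [0.5489, -0.0004, 0.0979]
eef_rot: [0.705, -0.049, 0.706, 0.049]
wrist_force: [-3.1, -0.2, -7.6]
opening: 0.341
h 3.1
time_s: 15.45
eef_pos: [0.5492, -0.0006, 0.0967]
eef_rot: [0.705, -0.049, 0.706, 0.049]
wrist_force: [-6.5, -0.5, -4.6]
opening: 0.341
t 15.45 pos [549.2  -0.6  96.7] F [-6.5 -0.5 -4.6] T [-0.08  0.97 -0.01] open 0.341 q [-0.22  0.29  1.78 -0.    1.08 -1.93]
tool x [-1.1e-03  1.0e-04 -1.0e+00] y [-1.377e-01  9.905e-01  2.000e-04] z [ 0.9905  0.1377 -0.0011] yangle 97.92
```

```bash
python3 -m jog '[0.5,0,0,0,0, 1,0,0,0,0, 1.5,0,0,0,0, 1.5,0,0,0,0, 1.5,0,0,0,0]' && python3 chk.py 18 && python3 -m jog '[0.5,0,0,0,0, 1,0,0,0,0, 1.5,0,0,0,0, 1.5,0,0,0,0, 1.5,0,0,0,0]'; python3 go.py; python3 m2.py pics/z4.png | head -3
```

```text
time_s: 15.95
eef_pos: [0.5494, -0.0007, 0.0957]
eef_rot: [0.705, -0.049, 0.706, 0.049]
wrist_force: [-7.7, -0.8, -0.1]
opening: 0.343
h 7.8
time_s: 16.45
eef_pos: [0.5495, -0.0008, 0.0946]
eef_rot: [0.705, -0.049, 0.706, 0.049]
wrist_force: [-9.6, -1.7, 1.4]
opening: 0.342
t 16.45 pos [549.5  -0.8  94.6] F [-9.6 -1.7  1.4] T [-0.12  1.09 -0.11] open 0.342 q [-0.22  0.29  1.78 -0.    1.08 -1.93]
tool x [-3.e-04 -3.e-04 -1.e+00] y [-1.375e-01  9.905e-01 -3.000e-04] z [ 9.905e-01  1.375e-01 -4.000e-04] yangle 97.9
bracket origin u,w,z 0.6091900211198806 -0.07586372378791605 0.04997283922885265
backR0 [324.6 203.6]
backR104 [326.3 180.1]
```

View pics/z4.png

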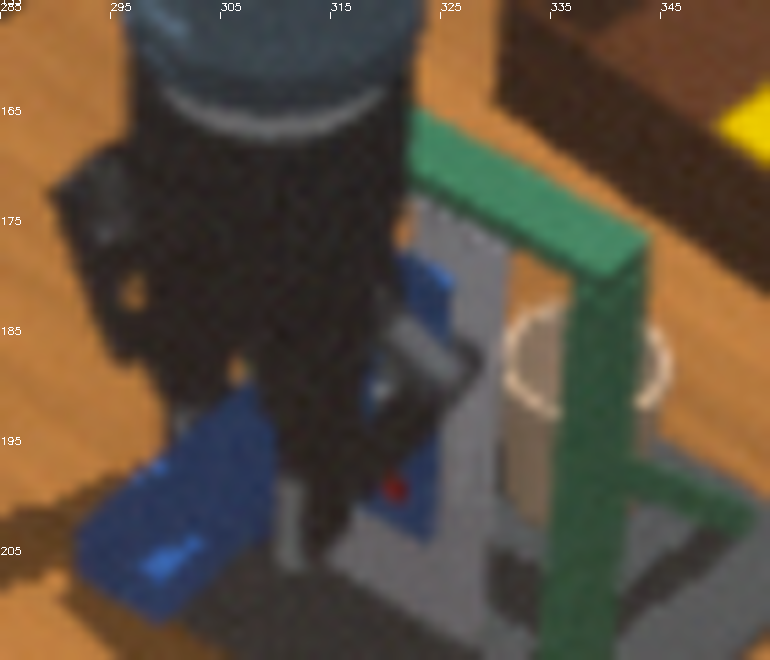

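The red catch shows in the plate's window at about (320.5,199), so it has snapped. I'll push a little further to feel for the lower stop.

```bash
python3 -m jog '[0.5,0,-0.4,0,0, 1,0,-0.6,0,0, 1.5,0,-0.6,0,0, 1.5,0,-0.6,0,0, 1.5,0,-0.6,0,0]' && python3 chk.py 18 && python3 -m jog '[0.5,0,0,0,0, 1,0,0,0,0, 1.5,0,0,0,0, 1.5,0,0,0,0, 1.5,0,0,0,0]'; python3 go.py
```

```text
time_s: 17.0
eef_pos: [0.5495, -0.0009, 0.0944]
eef_rot: [0.706, -0.049, 0.705, 0.049]
wrist_force: [-12.0, -1.0, 11.1]
opening: 0.345
h 12.1
time_s: 17.5
eef_pos: [0.5495, -0.0009, 0.0942]
eef_rot: [0.706, -0.049, 0.705, 0.049]
wrist_force: [-18.1, 1.8, 20.6]
opening: 0.346
t 17.5 pos [549.5  -0.9  94.2] F [-18.1   1.8  20.6] T [ 0.17  2.26 -0.1 ] open 0.346 q [-0.22  0.29  1.78 -0.    1.07 -1.93]
tool x [ 9.e-04 -8.e-04 -1.e+00] y [-1.380e-01  9.904e-01 -9.000e-04] z [9.904e-01 1.380e-01 8.000e-04] yangle 97.93
```

Firm stop at TCP z≈94.3, which puts the bracket's origin at about 50. Relaxing the load, then opening.

```bash
python3 -m jog '[-1,0,-0.5,0,0, -2,0,-1,0,0, -2.5,0,-1.2,0,0, -2.5,0,-1.2,0,0, -2.5,0,-1.2,0,0]' && python3 -m jog '[0,0,0,0,45, 0,0,0,0,70, 0,0,0,0,100, 0,0,0,0,100, 0,0,0,0,100]' && python3 -m jog '[0,0,0,0,100, 0,0,0,0,100, 0,0,0,0,100, 0,0,0,0,100, 0,0,0,0,100]' && python3 go.py
```

```text
time_s: 18.0
eef_pos: [0.5494, -0.001, 0.0944]
eef_rot: [0.707, -0.049, 0.704, 0.049]
wrist_force: [-1.0, 1.5, 3.4]
opening: 0.347
time_s: 18.5
eef_pos: [0.5478, -0.0009, 0.0932]
eef_rot: [0.705, -0.049, 0.705, 0.049]
wrist_force: [-0.0, -0.1, 0.2]
opening: 0.998
time_s: 19.0
eef_pos: [0.5479, -0.0009, 0.0933]
eef_rot: [0.705, -0.049, 0.705, 0.049]
wrist_force: [-0.5, -0.1, 0.1]
opening: 0.999
t 19.0 pos [547.9  -0.9  93.3] F [-0.5 -0.1  0.1] T [-0.02  0.04  0.02] open 0.999 q [-0.22  0.29  1.78 -0.    1.07 -1.93]
tool x [-0. -0. -1.] y [-0.1376  0.9905 -0.    ] z [ 0.9905  0.1376 -0.    ] yangle 97.91
```

```bash
python3 -m jog '[-10,0,0,0,100, -25,0,0,0,100, -50,0,0,0,100, -80,0,-5,0,100, -110,0,-15,0,100]' && python3 -m jog '[-20,0,-40,0,100, -40,0,-80,0,100, -50,0,-120,0,100, -50,0,-160,0,100, -50,0,-180,0,100]' && python3 go.py && python3 - <<'E'
from h import *
s=optics.camera("side")[:,:,::-1];t=optics.camera("top")[:,:,::-1]
cv2.imwrite("pics/s9.png",s);cv2.imwrite("pics/t9.png",t)
cv2.imwrite("pics/fin.png",np.hstack([crop(s,285,150,70,100,5.5),crop(t,235,100,70,100,5.5)]))
E
```

```text
time_s: 19.5
eef_pos: [0.5334, -0.003, 0.2059]
eef_rot: [0.706, -0.049, 0.705, 0.049]
wrist_force: [0.4, 0.4, 0.1]
opening: 0.999
time_s: 20.0
eef_pos: [0.3528, -0.0277, 0.2548]
eef_rot: [0.706, -0.049, 0.705, 0.048]
wrist_force: [0.5, 0.0, 0.8]
opening: 0.997
t 20.0 pos [352.8 -27.7 254.8] F [0.5 0.  0.8] T [ 0.01  0.04 -0.02] open 0.997 q [-0.42 -0.39  2.08 -0.    1.45 -2.13]
tool x [ 0.0023 -0.0014 -1.    ] y [-0.1376  0.9905 -0.0017] z [0.9905 0.1376 0.0021] yangle 97.91
```

View pics/fin.png

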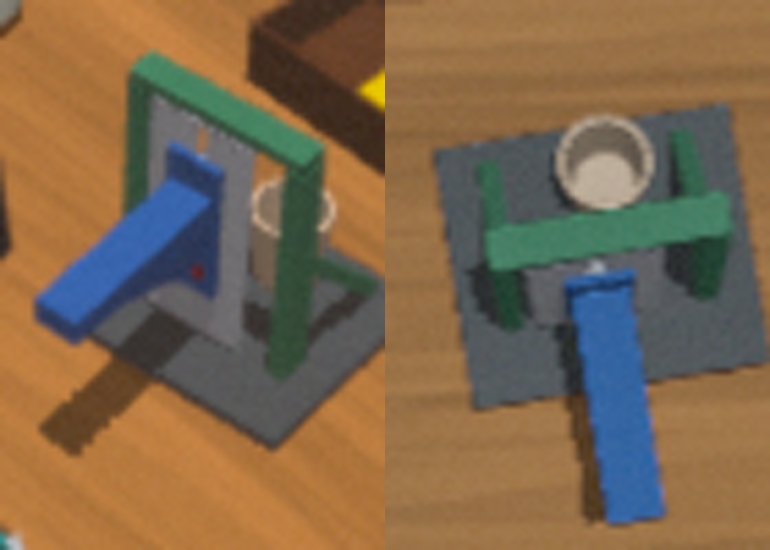

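The bracket hangs flush on the strip. Red shows in its window at side crop (197,272), the upper tab is in its slot, and the cup hasn't moved. Handing in.

```bash
python3 -c "
from bench import hand_in;print(hand_in())"
```

```text
the job is handed in; nothing more can be done
None
```

The blue bracket is hooked into both slots and pushed down to its stop. The spring catch has snapped into its window. I let go, backed the arm clear and handed in at about 20 s of the 61 s.

- **Finding the slots:** I judged the strip's side shift by eye at about +7 mm. The tabs went in on the first try with no contact until the back plate touched, at about 7 N.
- **Forces:** Pushing down, I felt a firm stop at about 21 N upward, with the bracket's origin at z ≈ 50 mm, which is home. The sideways push on the strip reached 18 N at most in the readings, under its 45 N limit.
- **After release:** Wrist force was near zero. The last pictures show the plate flat on the strip, the red catch in the window and the cup in place. I did not re-measure the other bystanders. The arm passed well above them or clear of them.
- **One disagreement, settled:** I first assumed the cradle held the bracket's origin at 2 mm. The side view showed it about 10 mm higher. I corrected for this before hooking in, and the height of the lower stop agreed with the correction.

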